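# Fish the light cup out of the glass lantern with the hook rod

### The arm

A 6-joint arm with a two-finger parallel gripper is mounted at the origin on the work surface. World frame = base frame: x ahead of the robot, y to its left, z up, the work surface at z = 0. Lengths are in mm, angles in degrees, forces in N, time in s.
With the tool pointing down it reaches from about 350 to 925 mm from the base axis. Payload 6.4 kg.
Tool frame: the origin (TCP) lies midway between the tips of the shut fingers; the grasp point (between the pads) lies behind it (ctrl.pinch_z is the z of the grasp point in the tool frame, in mm); z points along the fingers, y is the line along which they close (so a half turn about z gives the same grasp; the last joint's range is limited). The gripper opens to 85 mm and grips with 20 to 120 N. Pads are 22 mm wide; open, the fingers measure 114 mm over their backs; the gripper's body (76 mm by 85 mm) begins 54 mm behind the grasp point. The pads swing forward as they close: fully open they stand 13 mm farther back than shut.
Start: joints at [-74.318, 14.043, 89.255, -0, 76.702, -9.975], TCP at [281.445, -585.92, 231.29] pointing down, gripper open.
Joint ranges: [-179.41, 179.41], [-58.25, 129.5], [7.25, 145.43], [-54.29, 234.29], [11.92, 165.04], [-157.13, 157.13]. Speed limits (degrees/s): [147.25, 147.25, 180, 180, 180, 180].

### API

Orientations are given as [roll, pitch, yaw] about the fixed x, y, z axes, in that order (R = Rz(yaw) Ry(pitch) Rx(roll)).
In Python, from plant import readout, optics, job, ctrl gives the robot as it stands. The module is installed in compiled form; this text tells all that it offers.
- The arm moves only by the tool drive_tool, never from a script. Its argument "increments" is a list that holds one entry, the list of rows, each a list of 7 numbers: the finger opening in mm, from 0 to 85.4, then the shift along the tool's x, y, z each as a share of 0.1 m, from -1 to 1, then the turn, a rotation vector about the tool's x, y, z each as a share of 45 degrees, from -1 to 1. A call has 1 to 5 rows; each row is the pose to reach, as a shift and turn from the pose commanded when the call began, along the tool's axes at that moment; what a row does not reach only later rows make up. A row lasts 1/12 s, in which the tool goes at most 41.7 mm and 7.16 degrees, less where a joint would pass 70% of its speed; a pose out of reach is approached as far as the arm can. A call with a number of a shift or a turn outside -1 to 1 is refused whole. A call with a gripper value outside its range is refused whole. The fingers move at their own pace and stop on an object; "newtons" is the grip in N (left out, the last holds). Time passes only in rows, so rows that repeat a pose let the fingers close. It gives the time, the measured TCP pose, the force, the opening and the grip force at its end, in the units of the state.
- readout.observe(): the state, without advancing time (a new reading comes with each control period).
- optics.camera(name): name is "side" or "top"; returns a dict with "img" (480x640x3 uint8, red, green, blue), "depth" (480x640 float32, mm along the optical axis (not along the pixel's ray), 0 where there is no reading), "fx", "fy", "cx", "cy" (pixels), "T" (4x4, takes a point from camera to world coordinates). Camera axes: x right, y down, z forward; pixel columns grow to the right and rows downward; lengths in mm; the calibration is good to about 2 mm. A picture is of the moment at which its call begins.
- job.hand_in(): hands the job in; it is judged then, once.
The state is a dict: "time": time; "q": joint angles; "joint_vel": joint speeds; "joint_torque": joint torques, N m; "position": TCP position; "tool_rot": TCP orientation; "ft_force": force on the tool from outside, world axes, zero at the start; "wrist_torque": the same for the moment, N m; "width": finger opening in mm; "grasp_force": force on a finger pad.
Only numpy, scipy, OpenCV 4.12 (cv2) and the standard library are available. Lean on these libraries where they do the work, as an engineer would, in place of code of your own. Each camera call takes 0.05 s, during which the arm holds its last target. There are 200 camera calls.

### The job

Take the hook rod from its stand and use the hook to fish the little light cup, by its wire bail, up out of the glass lantern, feeling your way: do not press hard on the cup or the glass, and do not yank. Set the cup down gently and upright on the cork coaster, unhook it, and hang the rod back in the fork of its stand; keep your fingers off the cup and leave everything else on the table where it is.

Things in the scene. Friction and masses are not known exactly. Their poses are not given: they have to be found in the camera images.
- lantern: Clear glass cylinder, fixed to the table, open at the top: 88 mm outside and 79 mm inside diameter, 135 mm tall, floor 8 mm thick. Origin: centre of its underside, z up. The light cup hangs deep inside it, in the ring of a wire hanger. The +x and -x sides of the inside are free for the hook.
- lantern_mouth (a point): Centre of the glass's mouth, on the axis, level with the rim (135 mm up), axes as lantern. The hanger (3 mm steel wire) hooks over the rim at the +y and -y sides, standing 3 mm above it, and runs down the inside of the wall there, its centre 38 mm from the axis.
- lantern_ring (a point): Centre of the hanger's level wire ring, at the height of the wire's top (48 mm), axes as lantern. Ring centre line radius 23 mm. The cup hangs in it by its flange. Two small spring leaves on the ring, at +y and -y, pinch the cup's side, so the cup comes up with a drag of some 4 to 7 N over about the first 18 mm and is then free.
- cup: Aluminium light cup with an LED puck light in it, 0.12 to 0.19 kg. Origin: centre of its underside, z up. Body 38 mm diameter, closed flat top 27 mm above the origin; level with the top a flange 52 mm in diameter, 2 mm thick. At the start the flange top is 50 mm above the table and the cup's y axis within 6 degrees of the lantern's. See bail_pivot.
- bail_pivot (a point): On the cup's axis, 28.5 mm above its origin, axes as the cup: middle of the pivot line (along y) of the wire bail (3 mm wire, 45 mm wide). Its straight top bar, 26 mm long, lies along y, 24 mm from the pivot line. The bail leans up to 26 degrees from upright to +x or -x, differing each time and not measured; slight friction holds it, a light push moves it.
- rod: Hook rod with telescopic shank, 0.085 kg. Origin: centre of its black handle, z up the rod (upright as it hangs). Handle 18 x 18 mm square, flats facing the rod's x and y, 64 mm long. In line below it: collar, tube with lock nut, and a 5 mm steel shank on the axis ending in a hook. The hook's foot points along the rod's +x.
- rod_collar (a point): Underside of the round collar (25 mm diameter, 4 mm thick), 36 mm below the handle centre, axes as the rod. The tube below it is 8 mm in diameter, to the lock nut.
- rod_nut (a point): Lower end of the lock nut (9 mm diameter), 86 mm below the handle centre, axes as the rod. From it comes the shank, locked at any length: the underside of the hook's foot is 125 to 163 mm below the handle centre, not measured: feel or look for it. Foot 5 mm thick, reaching 15 mm from the axis; gap to the upturned tip 7.5 mm wide; tip's top 14.5 mm above the foot's underside.
- stand: Hook stand, fixed: wooden base 110 x 80 mm, a steel post 44 mm behind (+x of) the rod, as high as the fork, and a level steel fork. Origin: on the table under the place where the rod's axis hangs, z up. See fork.
- fork (a point): Fork seat, 150 mm up, axes as the stand. Plate 4 mm thick, 44 mm wide; slot 14 mm wide, open to the stand's -x. The rod's tube stands in the slot, its collar on the plate between 3 mm high lips 14.5 mm before and behind this point. Lift the rod over the lips and draw it out along -x; return it the same way. At the start the rod's x is within 12 degrees of the stand's.
- coaster: Round cork coaster, fixed, 100 mm diameter, 6 mm thick. Origin: centre of its underside.
- mug: Bystander: steel mug, 80 mm diameter, 85 mm tall, standing; origin: centre of its underside.
- torch: Bystander: grey plastic torch lying along its x axis, about 175 mm long, 46 mm high; origin on the table near its middle.
- bank: Bystander: plastic coin bank, 88 mm diameter, 104 mm tall; origin: centre of its underside.
- brush: Bystander: wooden nail brush, 95 x 40 x 30 mm; origin: centre of its underside.
- book: Bystander: paperback, 114 x 182 x 23 mm; origin: centre of its underside.
- case: Bystander: spectacle case, 160 x 58 x 36 mm; origin: centre of its underside.
- clock: Bystander: alarm clock, 45 x 110 x 84 mm; origin: centre of its underside.

How it is judged (in metres and radians):
On the way, in this order (a step that is already met when the one before it is completed fails the run):
1. the cup hangs on the hook, clear above the lantern's rim (height (world z) of cup above 0.136 m and contact force between rod and cup above 0.3 N and contact force between cup and lantern below 0.05 N), for 0.1 s.
2. the cup stands upright on the coaster, unhooked (horizontal distance between cup and coaster below 0.03 m and z of cup in the frame of coaster below 0.01 m and angle between cup's own z axis and vertical below 0.12 rad and contact force between rod and cup below 0.05 N), for 0.3 s.
At the end, for the whole second after the job is handed in: The cup stands at rest and upright (within 7 degrees) on the coaster, its centre within 30 mm of the coaster's centre; the hook rod hangs at rest and upright in the fork of its stand, its collar down on the fork plate between the lips (horizontal distance between cup and coaster below 0.03 m and z of cup in the frame of coaster between 0.002 and 0.01 m and angle between each of cup, rod's own z axis and vertical below 0.12 rad and linear speed of each of cup, rod below 0.02 m/s and horizontal distance between rod and fork below 0.01 m and z of rod in the frame of fork between 0.031 and 0.041 m); the robot touches nothing.
It fails at once if the hook pressed or pulled on the cup with more than 15 N (contact force between rod and cup above 15 N).
It fails at once if the lantern (glass, ring or hanger) was pressed with more than 12 N by the rod or 5 N by the robot (contact force between rod and lantern above 12 N or contact force between any of the fingers, the arm and lantern above 5 N).
It fails at once if the cup was handled with the fingers (contact force between the fingers and cup above 0.5 N).
It fails at once if the cup was banged down on the coaster or dropped on the table (contact force between cup and coaster above 15 N or angle between cup's own z axis and vertical above 0.9 rad).
It fails at once if a bystander was moved (distance of any of mug, torch, bank, brush, book, case, clock from where it was at the start of the episode above 0.02 m).
It also fails if it takes over 72 s, if anything falls off the work surface, if the arm or the gripper's body presses on something with over 40 N, if the wrist force passes 120 N, or if a joint passes its speed limit or range.

## Working session

There is one attempt and no reset: what is moved stays moved. The work goes in short steps, Python scripts to look and compute and a tool call to move; the robot and the scene stay as the last step left them, time stands still between calls to the robot, and variables do not carry over. Pictures are saved under pics/ and viewed, at most 10 in all, crops included, and the job is handed in when it is done.

Besides the shell and the picture viewer there is one more tool, called after "Call:" as name([rows], argument=value, ...), one row to a line, values as JSON. drive_tool: Moves the arm, as the interface text tells. Shift numbers are shares of 0.1 m and turn numbers shares of 45 degrees, none past 1 either way. Its arguments: {"type":"object","properties":{"increments":{"type":"array","items":{"type":"array","items":{"type":"array","items":{"type":"number"}}}},"newtons":{"type":"number"}},"required":["increments"]}

```bash
mkdir -p pics; cat > h.py <<'E'
import numpy as np, cv2, pickle
from plant import readout, optics, job, ctrl
def cams():
    return {n: optics.camera(n) for n in ("top","side")}
def cloud(c):
    v,u=np.mgrid[0:480,0:640]; d=c["depth"]
    P=np.stack([(u-c["cx"])/c["fx"]*d,(v-c["cy"])/c["fy"]*d,d,np.ones_like(d)],-1)
    return (P@np.array(c["T"]).T)[...,:3]
def onplane(c,u,v,z):
    T=np.array(c["T"]); r=T[:3,:3]@np.array([(u-c["cx"])/c["fx"],(v-c["cy"])/c["fy"],1]); o=T[:3,3]
    return o+r*(z-o[2])/r[2]
def proj(c,p):
    q=np.linalg.inv(np.array(c["T"]))@np.append(p,1); return np.array([c["fx"]*q[0]/q[2]+c["cx"],c["fy"]*q[1]/q[2]+c["cy"]])
E
python3 - <<'E'
from h import *
C=cams(); pickle.dump(C,open("c0.pkl","wb"))
for n,c in C.items():
    cv2.imwrite(f"pics/{n}0.png",c["img"][...,::-1]); print(n,c["fx"],c["cx"],c["cy"],np.round(c["T"],3).tolist())
print(readout.observe(), ctrl.pinch_z)
E
```

```text
top 603.4764441368185 313.70066128933917 239.80602908805636 [[0.013, -0.995, 0.101, 445.956], [-1.0, -0.014, -0.004, -3.356], [0.005, -0.101, -0.995, 1481.234], [0.0, 0.0, 0.0, 1.0]]
side 531.6487871872299 318.8997291108493 242.28754186583103 [[-0.903, -0.271, 0.334, 124.259], [-0.43, 0.549, -0.717, 981.806], [0.011, -0.79, -0.612, 976.748], [0.0, 0.0, 0.0, 1.0]]
{'time': 0.1, 'q': array([-7.43201381e+01,  1.40796484e+01,  8.93206300e+01, -9.10220467e-04,
        7.67019938e+01, -9.97534935e+00]), 'joint_vel': array([ 0.02898326,  0.00286492, -0.25155784,  0.00276032, -0.00160196,
        0.10854993]), 'joint_torque': array([-1.92144238e-03, -4.30669391e+01, -3.27131724e+01, -3.02038197e-04,
        2.81699809e-03, -6.01849450e-06]), 'position': array([ 281.27737414, -585.40983717,  230.27039382]), 'tool_rot': array([-1.79899121e+02, -1.68439642e-02,  2.56554066e+01]), 'ft_force': array([-0.80735964,  0.07731426,  0.45217385]), 'wrist_torque': array([ 0.04352015, -0.00379998, -0.00015934]), 'grasp_force': 0.0, 'width': 85.37934142187808} -18.700000000000003
```

View pics/top0.png

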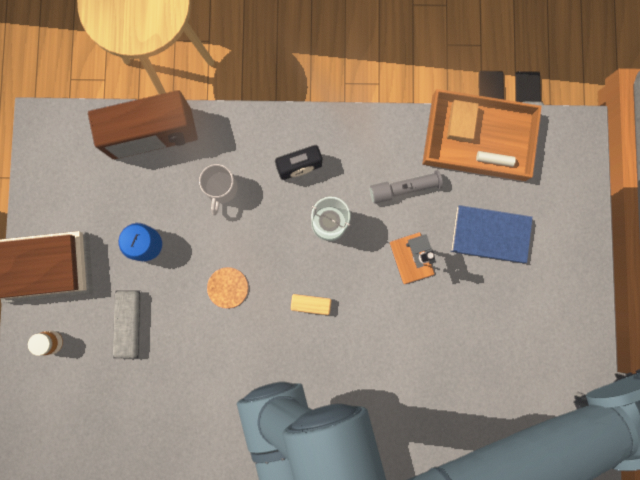

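View pics/side0.png

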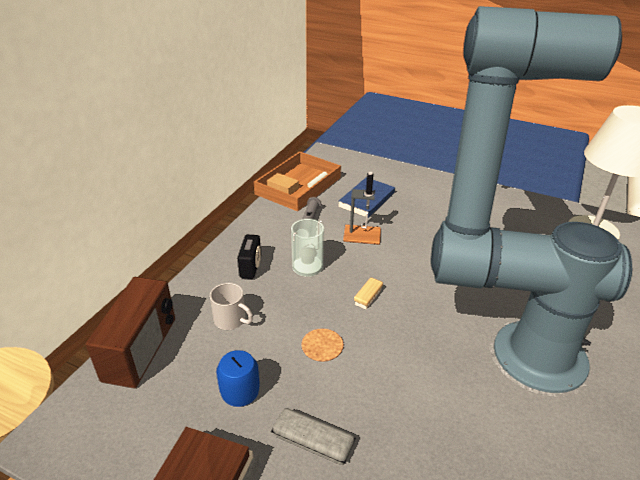

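The top view (right = -y, up = +x) shows the lantern at about (330,218), the stand base at (412,258) with the rod handle at (430,256), the coaster at (228,288) and the brush at (311,305). In the side view the lantern is at (308,247) and the rod at (368,200). I'll enlarge the lantern and stand.

```bash
python3 - <<'E'
from h import *
C=pickle.load(open("c0.pkl","rb"))
def crop(c,u,v,w,h,s): return cv2.resize(c["img"][v:v+h,u:u+w,::-1],None,fx=s,fy=s,interpolation=cv2.INTER_CUBIC)
t,s=C["top"],C["side"]
a=np.hstack([crop(t,300,190,64,60,6.25)[:300],crop(t,385,225,64,60,6.25)[:300]])
a=np.hstack([crop(t,300,190,60,60,5),crop(t,385,225,80,60,5)])
b=np.hstack([crop(s,280,215,60,70,4.3),crop(s,335,165,60,85,3.54)[:301],])
b=b[:300]; b=np.hstack([b,np.zeros((300,max(0,700-b.shape[1]),3),np.uint8)])[:,:700]
cv2.imwrite("pics/crop0.png",np.vstack([a,b]))
hsv=cv2.cvtColor(t["img"],cv2.COLOR_RGB2HSV)
P=cloud(t)
def blob(n,m,x0,y0,x1,y1,z):
    mm=np.zeros(m.shape,np.uint8); mm[y0:y1,x0:x1]=m[y0:y1,x0:x1]
    k=max(cv2.findContours(mm,cv2.RETR_EXTERNAL,cv2.CHAIN_APPROX_NONE)[0],key=cv2.contourArea)
    (cx,cy),(w,h),ang=cv2.minAreaRect(k); print(n,(cx,cy),w,h,ang,np.round(onplane(t,cx,cy,z),1)); 
    print([np.round(onplane(t,*q,z)[:2],1).tolist() for q in cv2.boxPoints(((cx,cy),(w,h),ang))])
H,S,V=hsv[...,0],hsv[...,1],hsv[...,2]
org=((H<18)&(S>120)&(V>80)).astype(np.uint8)
blob("coaster",org,195,255,260,320,6); blob("base",org,380,225,450,295,10)
print("base z",P[270:276,405:415,2].mean())
# lantern depth
print(np.round(P[196:242:5,308:354:4,2]).astype(int))
print("stand"); print(np.round(P[232:272:3,405:445:3,2]).astype(int))
for n,(u,v) in dict(brush=(311,305),torch=(405,187),book=(492,235),mug=(217,183),bank=(140,242)).items(): print(n,np.round(P[v,u]))
E
```

```text
coaster (227.5, 287.5) 39.0 39.0 90.0 [475.9 199.4   6. ]
[[522.7, 248.3], [524.0, 153.0], [429.3, 150.8], [428.1, 245.4]]
base (411.6500244140625, 257.95001220703125) 44.588111877441406 32.25522994995117 71.56504821777344 [ 553.7 -249.1   10. ]
[[592.4, -194.4], [618.6, -269.6], [515.2, -303.5], [489.4, -228.8]]
base z 10.059884640254161
[[ -1   3   0  -4   0  -6  -2   0  -2  -2  -3   0]
 [  1  -1  -1 129  99  86  92 103 131   3   5   0]
 [  1 135 114  53  24   8  18  36  72 114  -3   1]
 [  2 139  27  15  45  46  49   8  16  70 138   3]
 [ -7 134  10  57  49  52  52  52  12  21 136  -2]
 [ -9 134  14  49  54  48  49  48   4   9 135  -1]
 [  1  60 129   6  51  52  54  53  46  86   6  -1]
 [ -8  -2  87 133   8   5   2   7 137  -1  -1  -3]
 [  1  -1  -3  46  86 102  99  75   2  -2   5   3]
 [ -3   0   4  -1   0   5  -1  -4   6   1  -2   4]]
stand
[[  -4    3   -4   -1   -6   -3   -1   -3   -6   -1   -2    5   -2    3]
 [   5    7    4    7    8    8  147  145    1  -11    0   -2    1   -6]
 [   9    6  150  155  149  149  151  148   -2   -1    7   -3    0    1]
 [  16  150  154  152  
[... 197 characters left out ...]
[  15    4  156  148  147  155  154  157  149   -1   -4    3   -3   -1]
 [  12   13   14  149  146  153  197  213  225  222    2    1    0    8]
 [   9    8    8  148  151  161  187  212  223  219   -1    4   -4    1]
 [   7    9   -1  155  152  155  182  215  218  146    3   -3   -1   -7]
 [   7   11    3    9  148  149  160 1481  149  154   -3    4    0   -3]
 [   4    6    7   11  150  151  154   10    9    4   -2    9   -2    2]
 [   9   15   10   10    9    9    4    9   14    9   -6   -2    3   -6]
 [   9    8    8    9    8   10   12   14    8   13    1   -1    0    5]]
brush [436.  -5.  32.]
torch [ 723. -228.   42.]
book [ 612. -443.   21.]
mug [734. 233.   4.]
bank [575. 389. 105.]
```

View pics/crop0.png

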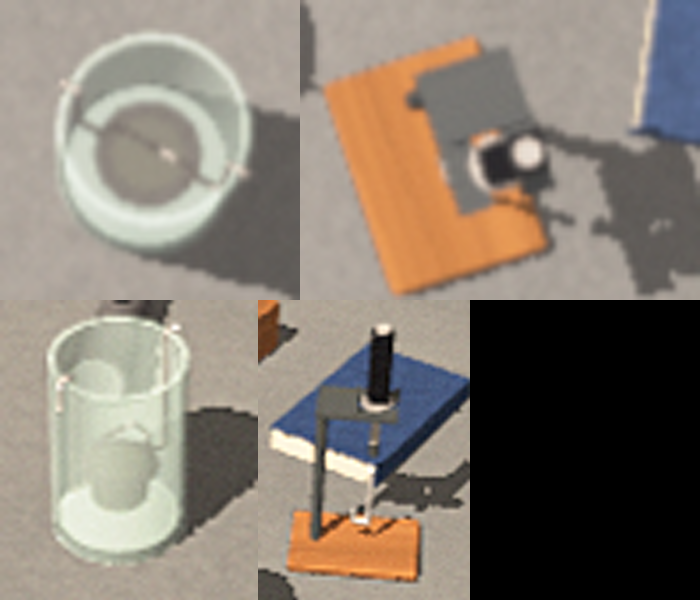

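The crops show the hanger clips on the rim at about top-view (313.8,207.2) and (347.4,224.0). The dark bail bar and its glint are near (333,220). The fork opens toward world -x and the handle cap is at (430.6,255.6). In the side view the hook foot is at about (364,227). Now I'll turn these into positions.

```bash
python3 - <<'E'
from h import *
from scipy.optimize import least_squares as LS
C=pickle.load(open("c0.pkl","rb")); t,s=C["top"],C["side"]
P=cloud(t); Q=cloud(s)
def circ(p): 
    r=LS(lambda a:np.hypot(p[:,0]-a[0],p[:,1]-a[1])-a[2],[*p.mean(0)[:2],40],loss="soft_l1").x; return np.round(r,1)
R=P[190:250,300:362].reshape(-1,3); R=R[(R[:,2]>128)&(R[:,2]<142)]; print("rim top",circ(R),len(R))
a,b=onplane(t,313.8,207.2,136.5),onplane(t,347.4,224,136.5); print("pins",a,b,"mid",(a+b)/2,np.linalg.norm(a-b),"yaw y",np.degrees(np.arctan2(*(a-b)[[1,0]])))
# side pins (crop 64,380)->, (175,328)
f=lambda u,v:(280+u/4.3,215+(v-300)/4.3)
a,b=onplane(s,*f(64,378),136.5),onplane(s,*f(176,327),136.5); print("side pins",a,b,"mid",(a+b)/2,np.linalg.norm(a-b),"yaw",np.degrees(np.arctan2(*(a-b)[[1,0]])))
K=P[200:240,310:350].reshape(-1,3); K=K[(K[:,2]>44)&(K[:,2]<56)]; print("cup top pts",len(K),np.median(K,0),K.min(0),K.max(0))
# handle
print("cap top",onplane(t,430.6,255.6,222)); 
m=(P[...,2]>195)&(P[...,2]<235); m[:,:400]=0; m[:, 460:]=0; m[:220]=0; m[290:]=0; print("handle cloud",P[m].mean(0),P[m].max(0),P[m].min(0))
# fork plate
m=(abs(P[...,2]-150)<7); m[:,:395]=0; m[:,455:]=0; m[:225]=0; m[280:]=0
q=P[m][:,:2].astype(np.float32); print("plate",cv2.minAreaRect(q), len(q))
for n,c in C.items():
    u,v=(290,178) if n=="top" else (280,215); w,h=(80,75) if n=="top" else (60,72)
    g=c["img"][v:v+h,u:u+w,::-1]; g=cv2.normalize(g,None,0,255,cv2.NORM_MINMAX); g=cv2.resize(g,(400*w//80 if 0 else 400,int(400*h/w)),interpolation=cv2.INTER_CUBIC)
    globals()["g"+n]=g
H=min(gtop.shape[0],gside.shape[0]); 
# stand side crop for foot
k=s["img"][180:250,335:400,::-1]; 
gt=t["img"][200:239,311:350,::-1]; gs=s["img"][225:275,285:331,::-1]
cv2.imwrite("pics/zoom.png",np.hstack([cv2.resize(x,(266,int(266*x.shape[0]/x.shape[1])),interpolation=cv2.INTER_CUBIC)[:266] for x in (gt,gs,k)]))
print(onplane(t,228-.5,287.5,6), circ(P[262:314,202:255].reshape(-1,3)[((P[262:314,202:255,2]>3)).ravel()]) )
E
```

```text
rim top [638.6 -44.9  41.8] 236
pins [656.05622989  -7.8175574  136.5       ] [618.96570471 -83.78655598 136.5       ] mid [637.5109673  -45.80205669 136.5       ] 84.53990657854038 yaw y 63.976871445311
side pins [655.89752894  -8.74482019 136.5       ] [617.32469375 -87.88309436 136.5       ] mid [636.61111134 -48.31395727 136.5       ] 88.03823064163012 yaw 64.01490434913387
cup top pts 361 [639.66545371 -44.84022185  49.97790121] [595.41118072 -83.27268953  44.02011985] [679.60342375  -6.88787191  55.91656236]
cap top [ 543.67464653 -253.41790598  222.        ]
handle cloud [ 544.72990041 -250.24380172  215.43918352] [ 554.19576878 -242.05533283  227.31070273] [ 535.42694834 -262.44068142  195.39922631]
plate ((560.6907348632812, -246.87533569335938), (66.6673812866211, 44.94467544555664), 18.94334602355957) 457
[475.87013816 199.36228851   6.        ] [476.5 199.3  39.7]
```

View pics/zoom.png

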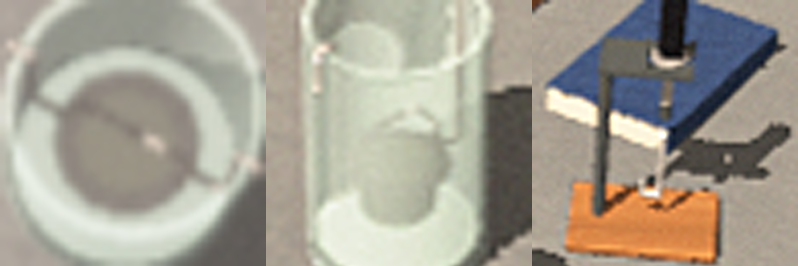

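The zoom shows the bail line crossing the cup disc near its centre (glint at about (333.3,220.5) in the top view). The hook foot is at about (363.5,225) in the side view, pointing toward the post. I'll take one contrast-enhanced zoom to get the bail lean and the hook length.

```bash
python3 - <<'E'
from h import *
C=pickle.load(open("c0.pkl","rb")); t,s=C["top"],C["side"]
def z(c,u,v,w,h,k):
    g=c["img"][v:v+h,u:u+w,::-1].astype(float); lo,hi=np.percentile(g,1),np.percentile(g,99)
    g=np.clip((g-lo)/(hi-lo)*255,0,255).astype(np.uint8); g=cv2.resize(g,None,fx=k,fy=k,interpolation=cv2.INTER_CUBIC)
    for i in range(0,w,5): cv2.putText(g,str(u+i),(i*k,8),0,.3,(0,0,255),1); g[:4,i*k]=(0,0,255)
    for i in range(0,h,5): cv2.putText(g,str(v+i),(0,i*k+8),0,.3,(255,0,0),1)
    return g
cv2.imwrite("pics/z2.png",np.hstack([z(t,316,207,26,26,12)[:312],z(s,297,239,20,26,12),z(s,352,208,20,26,12)]))
for zz in (20,25,30,35,40,45,50,55,60): print(zz,proj(s,[543.5,-253,zz]).round(1), "foot tip",proj(s,[543.5+14*.946,-253+14*.324,zz]).round(1))
print("collar",proj(s,[543.5,-253,150]).round(1),"nut",proj(s,[543.5,-253,100]).round(1),"cap",proj(s,[543.5,-253,222]).round(1))
L=np.array([638,-46,0.]); A=np.radians(-26); X=np.array([np.cos(A),np.sin(A),0]); Y=np.array([-np.sin(A),np.cos(A),0])
for n,c in C.items():
  print(n,"cup top ctr",proj(c,L+[0,0,50]).round(1))
  for lean in (-26,-13,0,13,26):
    b=L+[0,0,51.5+24*np.cos(np.radians(lean))]+X*24*np.sin(np.radians(lean)); print(lean,[proj(c,b+Y*k).round(1).tolist() for k in (-13,0,13)])
E
```

```text
20 [365.7 230.5] foot tip [361.1 230.1]
25 [365.8 229.2] foot tip [361.2 228.8]
30 [365.9 227.8] foot tip [361.3 227.5]
35 [366.1 226.5] foot tip [361.4 226.1]
40 [366.2 225.2] foot tip [361.5 224.8]
45 [366.3 223.8] foot tip [361.6 223.4]
50 [366.4 222.4] foot tip [361.7 222.1]
55 [366.5 221.1] foot tip [361.8 220.7]
60 [366.6 219.7] foot tip [361.9 219.4]
collar [368.7 194.2] nut [367.5 208.6] cap [370.4 172.4]
top cup top ctr [329.5 220.5]
-26 [[332.7, 225.6], [327.8, 223.1], [322.8, 220.7]]
-13 [[333.7, 223.6], [328.8, 221.1], [323.8, 218.6]]
0 [[334.8, 221.5], [329.8, 219.0], [324.9, 216.6]]
13 [[335.8, 219.5], [330.8, 217.0], [325.9, 214.6]]
26 [[336.7, 217.7], [331.8, 215.2], [326.8, 212.8]]
side cup top ctr [307.3 252.6]
-26 [[313.4, 246.2], [309.7, 248.0], [305.9, 249.8]]
-13 [[312.3, 244.7], [308.5, 246.5], [304.7, 248.3]]
0 [[311.0, 243.6], [307.3, 245.4], [303.5, 247.2]]
13 [[309.9, 242.8], [306.1, 244.6], [302.3, 246.4]]
26 [[308.7, 242.4], [305.0, 244.2], [301.2, 246.0]]
```

View pics/z2.png

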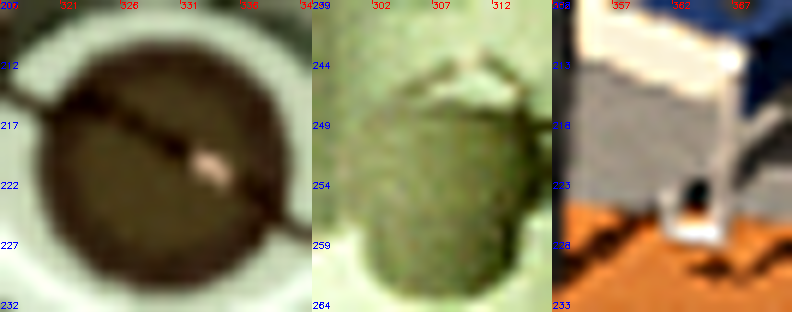

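The rod axis is at about (543.5,-253) and the stand yaw about 19°. The lantern axis is at (638,-46) with its x at -26°, and the bail is nearly upright. The hook underside is at about z=30, which makes the hook length about 156 mm. Moving above the rod.

Call:
drive_tool([
  [[85,0.317,-0.155,-0.05,0,0,0],[85,0.634,-0.31,-0.1,0,0,0],[85,0.95,-0.465,-0.15,0,0,0]],
], newtons=40)

```text
time: 0.35
position: [347.1, -501.8, 245.6]
tool_rot: [-179.9, -0.0, 25.6]
ft_force: [0.3, 0.2, -0.7]
width: 84.9
grasp_force: 0.0
```

Call:
drive_tool([
  [[85,0.317,-0.155,0,0,0,0],[85,0.634,-0.31,0,0,0,0],[85,0.95,-0.465,0,0,0,0]],
])

```text
time: 0.6
position: [413.1, -418.2, 246.0]
tool_rot: [-180.0, 0.0, 25.6]
ft_force: [-0.4, 0.7, -0.6]
width: 85.3
grasp_force: 0.0
```

Call:
drive_tool([
  [[85,0.317,-0.155,0,0,0,0],[85,0.634,-0.31,0,0,0,0],[85,0.95,-0.465,0,0,0,0]],
])

```text
time: 0.85
position: [478.6, -335.0, 245.9]
tool_rot: [-180.0, 0.0, 25.7]
ft_force: [0.3, -0.3, -0.3]
width: 85.1
grasp_force: 0.0
```

Call:
drive_tool([
  [[85,0.317,-0.155,0,0,0,0.148],[85,0.634,-0.31,0,0,0,0.148],[85,0.95,-0.465,0,0,0,0.148],[85,0.95,-0.465,0,0,0,0.148],[85,0.95,-0.465,0,0,0,0.148]],
])

```text
time: 1.27
position: [544.0, -252.1, 245.7]
tool_rot: [-180.0, 0.0, 19.2]
ft_force: [-0.2, -0.1, -0.0]
width: 84.9
grasp_force: 0.0
```

Call:
drive_tool([
  [[85,0,0,0.2,0,0,0],[85,0,0,0.4,0,0,0],[85,0,0,0.6,0,0,0],[70,0,0,0.78,0,0,0],[50,0,0,0.78,0,0,0]],
])

```text
time: 1.68
position: [540.3, -253.3, 163.5]
tool_rot: [-179.6, 0.3, 18.9]
ft_force: [1.1, 0.7, -0.9]
width: 63.4
grasp_force: 0.0
```

Call:
drive_tool([
  [[30,0,0,0,0,0,0],[25,0,0,0,0,0,0],[20,0,0,0,0,0,0],[15,0,0,0,0,0,0],[12,0,0,0,0,0,0]],
], newtons=30)

```text
time: 2.1
position: [544.2, -254.6, 170.1]
tool_rot: [179.8, -0.1, 19.0]
ft_force: [-1.2, -0.3, 3.9]
width: 17.5
grasp_force: 33.1
```

Call:
drive_tool([
  [[10,0,0,0,0,0,0],[10,0,0,0,0,0,0],[10,0,0,0,0,0,0],[10,0,0,0,0,0,0],[10,0,0,0,0,0,0]],
])

```text
time: 2.52
position: [544.2, -254.6, 170.1]
tool_rot: [179.8, -0.1, 19.0]
ft_force: [-0.8, -1.7, 6.5]
width: 18.0
grasp_force: 33.3
```

The handle is gripped: opening 18 mm, aligned at yaw 19°. Next I'll lift it over the lips, draw it out along -x and check.

Call:
drive_tool([
  [[8,0,0,-0.03,0,0,0],[8,0,0,-0.06,0,0,0],[8,0,0,-0.09,0,0,0],[8,0,0,-0.12,0,0,0],[8,0,0,-0.12,0,0,0]],
], newtons=60)

```text
time: 2.93
position: [543.7, -253.8, 180.8]
tool_rot: [180.0, -0.0, 19.0]
ft_force: [-0.3, 0.4, -1.4]
width: 17.4
grasp_force: 58.4
```

Call:
drive_tool([
  [[8,-0.1,0,0,0,0,0],[8,-0.3,0,0,0,0,0],[8,-0.5,0,0,0,0,0],[8,-0.7,0,0,0,0,0],[8,-0.9,0,0,0,0,0]],
])

```text
time: 3.35
position: [456.7, -283.1, 179.8]
tool_rot: [-180.0, 0.0, 19.0]
ft_force: [0.7, -0.2, -1.1]
width: 17.4
grasp_force: 58.5
```

Call:
drive_tool([
  [[8,0,0,0,0,0,0],[8,0,0,0,0,0,0],[8,0,0,0,0,0,0]],
])

```text
time: 3.6
position: [458.3, -283.0, 180.3]
tool_rot: [-180.0, -0.0, 19.0]
ft_force: [-0.5, 0.2, -0.8]
width: 17.7
grasp_force: 58.5
```

```bash
python3 - <<'E'
from h import *
C=cams(); pickle.dump(C,open("c1.pkl","wb")); s=C["side"]; o=readout.observe()
print(o["position"],o["tool_rot"],o["ft_force"],o["width"])
p=o["position"]; u,v=proj(s,[p[0],p[1],40]).astype(int); print(u,v, proj(s,[p[0],p[1],30]),proj(s,[p[0],p[1],60]))
k=s["img"][v-75:v+25,u-50:u+50,::-1]; cv2.imwrite("pics/g1.png",cv2.resize(k,None,fx=6,fy=6,interpolation=cv2.INTER_CUBIC)); print(u-50,v-75)
E
```

```text
[ 458.76931989 -282.84902414  180.30142653] [ 1.79998288e+02 -1.04986481e-02  1.90319154e+01] [-0.12867537 -0.33166797 -1.23117703] 17.22711755564133
396 227 [395.87115875 229.96416169] [396.87780577 221.83858582]
346 152
```

View pics/g1.png

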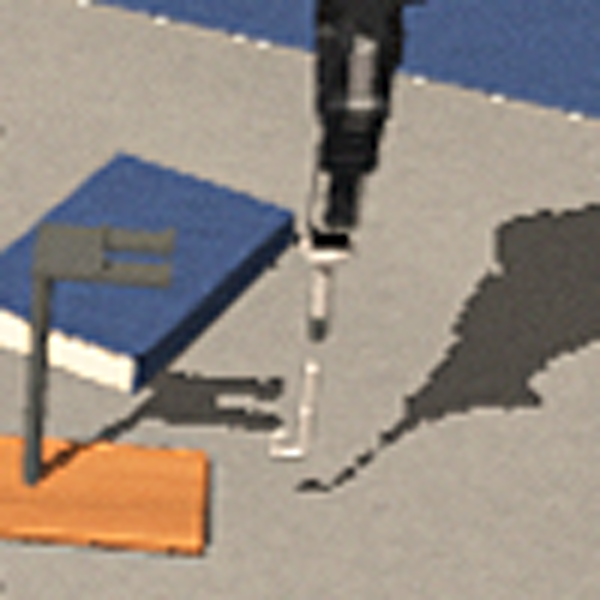

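The rod hangs upright from the gripper with the foot pointing at the stand (+x). The foot's underside is near crop (300,457), which is z of about 36 mm. I'll feel for the table here to get the hook length.

Call:
drive_tool([
  [[8,0,0,0.1,0,0,0],[8,0,0,0.2,0,0,0],[8,0,0,0.26,0,0,0],[8,0,0,0.26,0,0,0]],
])

```text
time: 4.03
position: [457.3, -281.7, 151.4]
tool_rot: [-179.7, 0.1, 19.0]
ft_force: [-0.4, -0.1, -0.8]
width: 17.8
grasp_force: 58.5
```

Call:
drive_tool([
  [[8,0,0,0.03,0,0,0],[8,0,0,0.03,0,0,0]],
])

```text
time: 4.2
position: [458.2, -282.8, 150.7]
tool_rot: [-180.0, 0.0, 19.0]
ft_force: [0.4, 0.4, -0.8]
width: 17.2
grasp_force: 58.5
```

Call:
drive_tool([
  [[8,0,0,0.03,0,0,0],[8,0,0,0.03,0,0,0]],
])

```text
time: 4.37
position: [458.3, -283.0, 148.1]
tool_rot: [-180.0, 0.0, 19.0]
ft_force: [0.0, -0.6, -0.6]
width: 17.4
grasp_force: 58.5
```

Call:
drive_tool([
  [[8,0,0,0.03,0,0,0],[8,0,0,0.03,0,0,0]],
])

```text
time: 4.53
position: [458.2, -282.9, 144.9]
tool_rot: [-180.0, 0.0, 19.0]
ft_force: [-0.3, -0.3, -0.5]
width: 17.7
grasp_force: 58.5
```

Call:
drive_tool([
  [[8,0,0,0.03,0,0,0],[8,0,0,0.03,0,0,0]],
])

```text
time: 4.7
position: [458.5, -283.2, 142.3]
tool_rot: [180.0, -0.0, 19.0]
ft_force: [1.1, -0.7, -0.4]
width: 17.6
grasp_force: 58.4
```

Call:
drive_tool([
  [[8,0,0,0.02,0,0,0],[8,0,0,0.02,0,0,0]],
])

```text
time: 4.87
position: [458.9, -283.6, 142.0]
tool_rot: [179.9, -0.0, 19.0]
ft_force: [-0.8, 1.9, 8.4]
width: 17.5
grasp_force: 59.6
```

Call:
drive_tool([
  [[8,0,0,0.02,0,0,0],[8,0,0,0.02,0,0,0]],
])

```text
time: 5.03
position: [459.4, -283.9, 141.9]
tool_rot: [179.9, -0.0, 19.0]
ft_force: [-3.7, 3.6, 17.2]
width: 17.3
grasp_force: 60.9
```

Call:
drive_tool([
  [[8,0,0,0.02,0,0,0],[8,0,0,0.02,0,0,0]],
])

```text
time: 5.2
position: [460.2, -284.4, 141.8]
tool_rot: [179.8, -0.1, 19.0]
ft_force: [-5.0, 4.2, 25.4]
width: 17.6
grasp_force: 62.1
```

The table was felt at TCP z = 142.0, so foot underside z = TCP z − 142. Now I'll lift, turn toward the lantern's x and go above its -x side.

Call:
drive_tool([
  [[8,0,0,-0.15,0,0,0],[8,0,0,-0.4,0,0,0],[8,0,0,-0.65,0,0,0],[8,0,0,-0.95,0,0,0]],
])

```text
time: 5.53
position: [457.6, -282.3, 231.1]
tool_rot: [-179.9, 0.1, 19.0]
ft_force: [0.2, -0.1, -1.5]
width: 17.5
grasp_force: 58.8
```

Call:
drive_tool([
  [[8,0.1,-0.1,-0.15,0,0,0],[8,0.25,-0.25,-0.3,0,0,0],[8,0.45,-0.4,-0.45,0,0,0],[8,0.65,-0.55,-0.6,0,0,0],[8,0.78,-0.64,-0.75,0,0,0]],
])

```text
time: 5.95
position: [511.9, -195.3, 306.9]
tool_rot: [-180.0, -0.0, 19.1]
ft_force: [1.2, -0.8, -0.6]
width: 17.2
grasp_force: 58.8
```

Call:
drive_tool([
  [[8,0.25,-0.2,0,0,0,0],[8,0.5,-0.4,0,0,0,0],[8,0.75,-0.6,0,0,0,0]],
])

```text
time: 6.2
position: [563.3, -114.8, 306.7]
tool_rot: [180.0, -0.0, 19.0]
ft_force: [-0.5, -1.0, -0.3]
width: 17.2
grasp_force: 58.9
```

Call:
drive_tool([
  [[8,0.2,-0.16,0,0,0,0.14],[8,0.4,-0.32,0,0,0,0.28],[8,0.6,-0.48,0,0,0,0.42],[8,0.75,-0.6,0,0,0,0.56],[8,0.75,-0.6,0,0,0,0.7]],
])

```text
time: 6.62
position: [615.1, -31.8, 305.8]
tool_rot: [-179.9, 0.0, -12.6]
ft_force: [0.7, 0.3, -1.2]
width: 17.4
grasp_force: 58.8
```

Call:
drive_tool([
  [[8,0,0,0,0,0,0.15],[8,0,0,0,0,0,0.3],[8,0,0,0,0,0,0.3],[8,0,0,0,0,0,0.3]],
])

```text
time: 6.95
position: [613.9, -34.8, 306.0]
tool_rot: [180.0, 0.0, -25.8]
ft_force: [-0.2, -0.6, 0.1]
width: 17.7
grasp_force: 58.8
```

```bash
cat > where.py <<'E'
from h import *
o=readout.observe(); p=o["position"]; A=np.radians(-26); L=np.array([638,-45.8])
d=p[:2]-L; print("t",round(o["time"],2),"pos",p.round(1),o["tool_rot"].round(2),"F",o["ft_force"].round(1),"lantern x,y",(d@[np.cos(A),np.sin(A)]).round(1),(d@[-np.sin(A),np.cos(A)]).round(1),"footz",(p[2]-142).round(1))
E
python3 where.py; python3 - <<'E'
from h import *
C=cams(); pickle.dump(C,open("c2.pkl","wb")); s=C["side"]; o=readout.observe(); p=o["position"]
k=s["img"][150:290,260:380,::-1]; cv2.imwrite("pics/g2.png",cv2.resize(k,None,fx=4.2,fy=4.2,interpolation=cv2.INTER_CUBIC))
print(proj(s,[p[0],p[1],p[2]-142]),proj(s,[p[0],p[1],p[2]-70]))
E
```

```text
t 6.95 pos [613.9 -34.8 306. ] [ 1.7999e+02  2.0000e-02 -2.5830e+01] F [-0.2 -0.6  0.1] lantern x,y -26.5 -0.7 footz 164.0
[313.57914483 223.559582  ] [313.71787828 200.4601337 ]
```

View pics/g2.png

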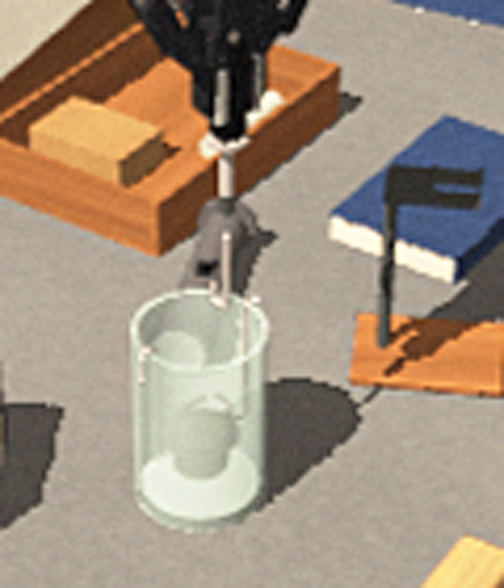

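The rod stands above the lantern's near side, the foot at crop (222,303), inside the mouth and clear of the wires. Descending along the free side, feeling for contact.

Call:
drive_tool([
  [[8,0.005,-0.007,0.15,0,0,0],[8,0.01,-0.007,0.35,0,0,0],[8,0.01,-0.007,0.55,0,0,0],[8,0.01,-0.007,0.75,0,0,0],[8,0.01,-0.007,0.85,0,0,0]],
])

```text
time: 7.47
position: [613.9, -34.5, 218.3]
tool_rot: [180.0, 0.2, -25.9]
ft_force: [0.1, -0.0, -0.9]
width: 17.3
grasp_force: 58.8
```

Call:
drive_tool([
  [[8,0,0,0.06,0,0,0],[8,0,0,0.12,0,0,0],[8,0,0,0.16,0,0,0],[8,0,0,0.16,0,0,0]],
])

```text
time: 7.8
position: [615.3, -34.7, 205.3]
tool_rot: [-180.0, -0.0, -26.0]
ft_force: [-0.7, 0.2, -1.2]
width: 17.3
grasp_force: 58.8
```

Call:
drive_tool([
  [[8,0,0,0.03,0,0,0],[8,0,0,0.06,0,0,0],[8,0,0,0.08,0,0,0],[8,0,0,0.08,0,0,0]],
])

```text
time: 8.13
position: [615.1, -34.6, 196.9]
tool_rot: [180.0, 0.0, -26.0]
ft_force: [-0.6, -0.3, -0.3]
width: 17.4
grasp_force: 58.8
```

```bash
python3 where.py
```

```text
t 8.13 pos [615.1 -34.6 196.9] [ 1.8e+02  3.0e-02 -2.6e+01] F [-0.6 -0.3 -0.3] lantern x,y -25.5 0.0 footz 54.9
```

Call:
drive_tool([
  [[8,0.02,0,0.015,0,0,0],[8,0.04,0,0.015,0,0,0],[8,0.06,0,0.015,0,0,0],[8,0.08,0,0.015,0,0,0],[8,0.08,0,0.015,0,0,0]],
])

```text
time: 8.55
position: [622.9, -38.4, 195.9]
tool_rot: [-180.0, -0.0, -26.0]
ft_force: [-0.2, 0.8, -0.2]
width: 17.2
grasp_force: 58.8
```

Call:
drive_tool([
  [[8,0.02,0,0,0,0,0],[8,0.04,0,0,0,0,0],[8,0.06,0,0,0,0,0],[8,0.06,0,0,0,0,0]],
])

```text
time: 8.88
position: [628.1, -41.0, 195.8]
tool_rot: [-180.0, -0.0, -26.0]
ft_force: [-0.2, 0.4, -0.3]
width: 17.3
grasp_force: 58.8
```

Call:
drive_tool([
  [[8,0.02,0,0,0,0,0],[8,0.04,0,0,0,0,0],[8,0.06,0,0,0,0,0],[8,0.06,0,0,0,0,0]],
])

```text
time: 9.22
position: [633.6, -43.6, 195.8]
tool_rot: [-180.0, -0.0, -26.0]
ft_force: [-0.7, 0.2, -0.7]
width: 17.4
grasp_force: 58.8
```

```bash
python3 where.py; python3 - <<'E'
from h import *
C=cams(); pickle.dump(C,open("c3.pkl","wb"))
s,t=C["side"],C["top"]
a=cv2.resize(s["img"][225:275,287:327,::-1],(480,600),interpolation=cv2.INTER_CUBIC)
g=cv2.normalize(a,None,0,255,cv2.NORM_MINMAX); cv2.imwrite("pics/g3.png",g)
E
```

```text
t 9.22 pos [633.6 -43.6 195.8] [-1.800e+02 -1.000e-02 -2.601e+01] F [-0.7  0.2 -0.7] lantern x,y -5.0 0.0 footz 53.8
```

View pics/g3.png

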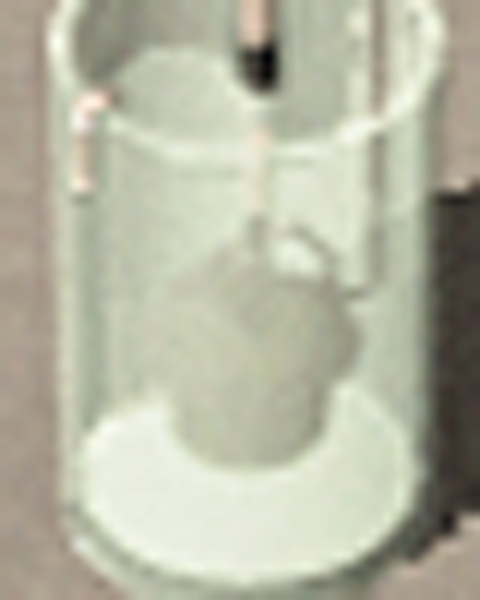

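The shank stands in the middle of the bail, at the bar's line (about (255,235) in the crop), with no contact force. I'll go 2 mm further so the bar is surely inside the gap, then lift slowly.

Call:
drive_tool([
  [[8,0.012,0,0,0,0,0],[8,0.025,0,0,0,0,0],[8,0.025,0,-0.03,0,0,0],[8,0.025,0,-0.06,0,0,0],[8,0.025,0,-0.09,0,0,0]],
])

```text
time: 9.73
position: [635.5, -44.5, 205.2]
tool_rot: [-180.0, -0.0, -26.0]
ft_force: [-0.1, 0.4, 0.7]
width: 17.1
grasp_force: 58.8
```

Call:
drive_tool([
  [[8,0,0,-0.015,0,0,0],[8,0,0,-0.03,0,0,0],[8,0,0,-0.045,0,0,0]],
])

```text
time: 9.98
position: [635.5, -44.5, 209.6]
tool_rot: [-180.0, -0.0, -26.0]
ft_force: [0.0, 0.8, -1.1]
width: 17.4
grasp_force: 58.8
```

Call:
drive_tool([
  [[8,0,0,-0.015,0,0,0],[8,0,0,-0.03,0,0,0]],
])

```text
time: 10.15
position: [635.2, -44.4, 212.0]
tool_rot: [180.0, 0.0, -26.0]
ft_force: [-0.3, 1.1, -5.3]
width: 17.7
grasp_force: 58.5
```

Call:
drive_tool([
  [[8,0,0,-0.01,0,0,0],[8,0,0,-0.02,0,0,0]],
])

```text
time: 10.32
position: [634.7, -44.3, 212.9]
tool_rot: [180.0, 0.1, -26.0]
ft_force: [-0.2, 0.9, -6.4]
width: 17.1
grasp_force: 58.5
```

```bash
python3 where.py
```

```text
t 10.32 pos [634.7 -44.3 212.9] [ 1.7997e+02  1.5000e-01 -2.6000e+01] F [-0.2  0.9 -6.4] lantern x,y -3.7 -0.1 footz 70.9
```

The bail is engaged, with about 5.5 N of drag. Continuing slowly.

Call:
drive_tool([
  [[8,-0.003,0,-0.01,0,0,0],[8,-0.006,0,-0.02,0,0,0],[8,-0.01,0,-0.03,0,0,0],[8,-0.01,0,-0.04,0,0,0]],
])

```text
time: 10.65
position: [634.3, -44.0, 218.1]
tool_rot: [180.0, 0.0, -26.0]
ft_force: [0.1, -0.5, -5.4]
width: 17.3
grasp_force: 58.5
```

Call:
drive_tool([
  [[8,0,0,-0.01,0,0,0],[8,0,0,-0.02,0,0,0],[8,0,0,-0.03,0,0,0],[8,0,0,-0.04,0,0,0]],
])

```text
time: 10.98
position: [634.6, -44.1, 222.5]
tool_rot: [-180.0, -0.0, -26.0]
ft_force: [-0.1, -0.1, -4.9]
width: 17.3
grasp_force: 58.5
```

Call:
drive_tool([
  [[8,0,0,-0.01,0,0,0],[8,0,0,-0.02,0,0,0],[8,0,0,-0.03,0,0,0],[8,0,0,-0.04,0,0,0]],
])

```text
time: 11.32
position: [634.6, -44.1, 226.4]
tool_rot: [-180.0, -0.0, -26.0]
ft_force: [-0.2, -0.1, -6.3]
width: 17.3
grasp_force: 58.5
```

```bash
python3 where.py
```

```text
t 11.32 pos [634.6 -44.1 226.4] [-180.   -0.  -26.] F [-0.2 -0.1 -6.3] lantern x,y -3.8 0.1 footz 84.4
```

Call:
drive_tool([
  [[8,0,0,-0.01,0,0,0],[8,0,0,-0.02,0,0,0],[8,0,0,-0.03,0,0,0],[8,0,0,-0.04,0,0,0],[8,0,0,-0.05,0,0,0]],
])

```text
time: 11.73
position: [634.6, -44.1, 231.4]
tool_rot: [-180.0, -0.0, -26.0]
ft_force: [-0.5, 0.1, -3.8]
width: 17.4
grasp_force: 58.7
```

Call:
drive_tool([
  [[8,0,0,-0.01,0,0,0],[8,0,0,-0.02,0,0,0],[8,0,0,-0.03,0,0,0],[8,0,0,-0.04,0,0,0],[8,0,0,-0.05,0,0,0]],
])

```text
time: 12.15
position: [634.8, -44.1, 236.9]
tool_rot: [-180.0, -0.0, -26.0]
ft_force: [0.4, -0.3, -2.0]
width: 17.5
grasp_force: 58.9
```

Call:
drive_tool([
  [[8,-0.005,0,-0.02,0,0,0],[8,-0.01,0,-0.05,0,0,0],[8,-0.015,0,-0.09,0,0,0],[8,-0.015,0,-0.14,0,0,0],[8,-0.015,0,-0.2,0,0,0]],
])

```text
time: 12.57
position: [633.1, -43.4, 256.7]
tool_rot: [180.0, 0.0, -26.0]
ft_force: [0.9, 0.0, -1.3]
width: 17.3
grasp_force: 58.9
```

```bash
python3 where.py
```

```text
t 12.57 pos [633.1 -43.4 256.7] [ 1.8e+02  1.0e-02 -2.6e+01] F [ 0.9  0.  -1.3] lantern x,y -5.4 0.1 footz 114.7
```

Call:
drive_tool([
  [[8,0,0,-0.07,0,0,0],[8,0,0,-0.17,0,0,0],[8,0,0,-0.27,0,0,0],[8,0,0,-0.37,0,0,0],[8,0,0,-0.45,0,0,0]],
])

```text
time: 12.98
position: [633.6, -43.5, 303.3]
tool_rot: [-180.0, -0.1, -26.0]
ft_force: [-0.0, -0.5, -1.9]
width: 17.5
grasp_force: 58.9
```

Call:
drive_tool([
  [[8,0,0,-0.1,0,0,0],[8,0,0,-0.2,0,0,0],[8,0,0,-0.3,0,0,0],[8,0,0,-0.4,0,0,0],[8,0,0,-0.48,0,0,0]],
])

```text
time: 13.4
position: [633.4, -43.4, 350.8]
tool_rot: [-180.0, -0.1, -26.0]
ft_force: [-0.0, -0.4, -2.2]
width: 17.2
grasp_force: 58.9
```

Call:
drive_tool([
  [[8,0,0,0,0,0,0],[8,0,0,0,0,0,0],[8,0,0,0,0,0,0]],
])

```text
time: 13.65
position: [633.0, -43.3, 348.6]
tool_rot: [180.0, 0.1, -26.0]
ft_force: [0.3, 0.5, -1.8]
width: 17.4
grasp_force: 58.9
```

```bash
python3 where.py; python3 - <<'E'
from h import *
C=cams(); pickle.dump(C,open("c4.pkl","wb"))
s,t=C["side"],C["top"]
print(proj(s,[637,-45.8,150]))
a=cv2.resize(s["img"][130:290,250:370,::-1],(450,600),interpolation=cv2.INTER_CUBIC)
cv2.imwrite("pics/g4.png",a)
E
```

```text
t 13.65 pos [633.  -43.3 348.6] [ 1.7999e+02  7.0000e-02 -2.6000e+01] F [ 0.3  0.5 -1.8] lantern x,y -5.6 0.0 footz 206.6
[307.54898754 223.47850424]
```

View pics/g4.png

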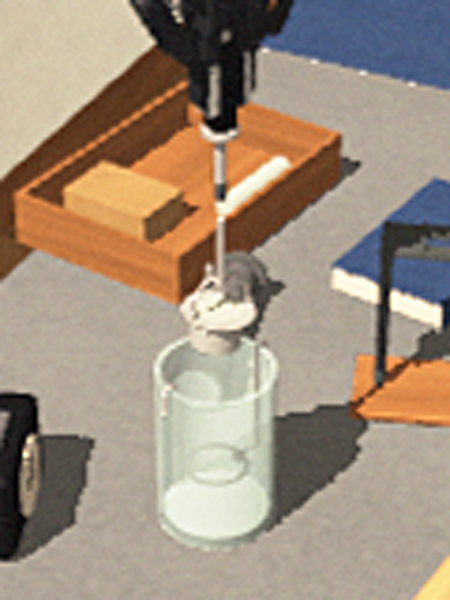

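The cup hangs on the hook, clear above the rim; its body is at crop (215,330) and the ring below is empty. Carrying it gently over to the coaster.

Call:
drive_tool([
  [[8,-0.026,-0.015,0,0,0,0],[8,-0.078,-0.046,0,0,0,0],[8,-0.155,-0.091,0,0,0,0],[8,-0.259,-0.152,0,0,0,0],[8,-0.388,-0.229,0,0,0,0]],
])

```text
time: 14.17
position: [607.6, -4.9, 349.1]
tool_rot: [-180.0, 0.0, -26.0]
ft_force: [-0.1, -0.2, -2.0]
width: 17.5
grasp_force: 58.9
```

Call:
drive_tool([
  [[8,-0.177,-0.104,0,0,0,0],[8,-0.353,-0.208,0,0,0,0],[8,-0.53,-0.312,0,0,0,0],[8,-0.707,-0.416,0,0,0,0],[8,-0.88,-0.518,0,0,0,0]],
])

```text
time: 14.58
position: [550.4, 81.3, 349.5]
tool_rot: [-180.0, -0.0, -26.0]
ft_force: [0.2, 0.0, -1.5]
width: 17.6
grasp_force: 58.9
```

Call:
drive_tool([
  [[8,-0.177,-0.104,0,0,0,0],[8,-0.353,-0.208,0,0,0,0],[8,-0.53,-0.312,0,0,0,0],[8,-0.707,-0.416,0,0,0,0],[8,-0.88,-0.518,0,0,0,0]],
])

```text
time: 15.0
position: [493.9, 166.2, 349.5]
tool_rot: [-180.0, -0.0, -25.9]
ft_force: [0.3, 0.7, -3.1]
width: 17.3
grasp_force: 58.9
```

Call:
drive_tool([
  [[8,-0.129,-0.076,0,0,0,0],[8,-0.233,-0.137,0,0,0,0],[8,-0.31,-0.183,0,0,0,0],[8,-0.362,-0.213,0,0,0,0],[8,-0.388,-0.229,0,0,0,0]],
])

```text
time: 15.42
position: [470.3, 202.7, 349.4]
tool_rot: [-180.0, -0.0, -26.0]
ft_force: [0.0, -0.3, -2.3]
width: 16.9
grasp_force: 58.9
```

```bash
python3 where.py; python3 - <<'E'
from h import *
C=cams(); pickle.dump(C,open("c5.pkl","wb")); o=readout.observe(); print(o["q"].round(1))
s=C["side"]; p=o["position"]; Q=cloud(s)
u,v=proj(s,[476,199,175]).astype(int); W=Q[v-40:v+50,u-30:u+30].reshape(-1,3)
W=W[(abs(W[:,0]-476)<45)&(abs(W[:,1]-199)<45)&(W[:,2]>140)&(W[:,2]<189)]; print(len(W),W.min(0).round(),W.max(0).round(),np.median(W,0).round())
E
```

```text
t 15.42 pos [470.3 202.7 349.4] [-1.7999e+02 -2.0000e-02 -2.5960e+01] F [ 0.  -0.3 -2.3] lantern x,y -259.7 149.8 footz 207.4
[ 10.6  -9.1 101.   -0.   88.1 126.5]
286 [448. 176. 163.] [499. 226. 189.] [470. 206. 186.]
```

The cup hangs with its centre at about (474,201). Lowering it.

Call:
drive_tool([
  [[8,0.01,0,0.05,0,0,0],[8,0.02,0,0.15,0,0,0],[8,0.02,0,0.27,0,0,0],[8,0.02,0,0.39,0,0,0],[8,0.02,0,0.51,0,0,0]],
])

```text
time: 15.93
position: [472.2, 200.8, 296.1]
tool_rot: [179.9, 0.1, -26.0]
ft_force: [0.5, 0.3, -2.8]
width: 17.3
grasp_force: 58.9
```

Call:
drive_tool([
  [[8,0,0,0.12,0,0,0],[8,0,0,0.24,0,0,0],[8,0,0,0.36,0,0,0],[8,0,0,0.48,0,0,0],[8,0,0,0.56,0,0,0]],
])

```text
time: 16.35
position: [472.0, 201.1, 240.3]
tool_rot: [179.9, 0.1, -26.0]
ft_force: [-0.1, -0.6, -2.2]
width: 17.4
grasp_force: 58.9
```

Call:
drive_tool([
  [[8,0,0,0.08,0,0,0],[8,0,0,0.15,0,0,0],[8,0,0,0.21,0,0,0],[8,0,0,0.26,0,0,0],[8,0,0,0.3,0,0,0]],
])

```text
time: 16.77
position: [472.7, 201.2, 211.9]
tool_rot: [-180.0, -0.0, -26.0]
ft_force: [-0.1, -0.5, -1.4]
width: 17.6
grasp_force: 58.9
```

Call:
drive_tool([
  [[8,0,0,0.025,0,0,0],[8,0,0,0.05,0,0,0],[8,0,0,0.07,0,0,0],[8,0,0,0.09,0,0,0]],
])

```text
time: 17.1
position: [472.8, 201.2, 203.4]
tool_rot: [-180.0, -0.0, -26.0]
ft_force: [0.4, 0.4, -2.0]
width: 17.1
grasp_force: 58.9
```

```bash
python3 where.py; python3 - <<'E'
from h import *
C=cams(); s=C["side"]; Q=cloud(s)
u,v=proj(s,[476,199,25]).astype(int); W=Q[v-40:v+50,u-30:u+30].reshape(-1,3)
W=W[(abs(W[:,0]-476)<45)&(abs(W[:,1]-199)<45)&(W[:,2]>24)&(W[:,2]<48)]; print(len(W),W.min(0).round(),W.max(0).round(),np.median(W,0).round())
E
```

```text
t 17.1 pos [472.8 201.2 203.4] [-1.7998e+02 -3.0000e-02 -2.6010e+01] F [ 0.4  0.4 -2. ] lantern x,y -256.8 149.6 footz 61.4
288 [452. 174.  24.] [503. 226.  47.] [475. 204.  41.]
```

Call:
drive_tool([
  [[8,0,0,0.015,0,0,0],[8,0,0,0.03,0,0,0],[8,0,0,0.045,0,0,0],[8,0,0,0.06,0,0,0],[8,0,0,0.07,0,0,0]],
])

```text
time: 17.62
position: [472.6, 201.2, 196.2]
tool_rot: [-180.0, -0.0, -26.0]
ft_force: [-0.4, 0.7, -0.9]
width: 17.1
grasp_force: 59.0
```

Call:
drive_tool([
  [[8,0,0,0.01,0,0,0],[8,0,0,0.02,0,0,0],[8,0,0,0.03,0,0,0],[8,0,0,0.04,0,0,0],[8,0,0,0.05,0,0,0]],
])

```text
time: 18.03
position: [472.7, 201.2, 191.4]
tool_rot: [-180.0, -0.0, -26.0]
ft_force: [-0.4, 0.5, -0.9]
width: 17.0
grasp_force: 59.0
```

Call:
drive_tool([
  [[8,0,0,0.015,0,0,0],[8,0,0,0.03,0,0,0],[8,0,0,0.045,0,0,0],[8,0,0,0.06,0,0,0],[8,0,0,0.07,0,0,0]],
])

```text
time: 18.45
position: [472.5, 201.1, 184.0]
tool_rot: [180.0, 0.0, -26.0]
ft_force: [0.1, 0.2, -1.3]
width: 17.4
grasp_force: 59.0
```

Call:
drive_tool([
  [[8,0,0,0.01,0,0,0],[8,0,0,0.02,0,0,0],[8,0,0,0.03,0,0,0],[8,0,0,0.04,0,0,0]],
])

```text
time: 18.78
position: [472.6, 201.2, 180.2]
tool_rot: [-180.0, -0.0, -26.0]
ft_force: [-0.4, 0.1, -0.3]
width: 17.4
grasp_force: 59.0
```

```bash
python3 where.py; python3 - <<'E'
from h import *
C=cams(); s=C["side"]; Q=cloud(s); pickle.dump(C,open("c6.pkl","wb"))
u,v=proj(s,[476,199,25]).astype(int); W=Q[v-40:v+50,u-30:u+30].reshape(-1,3)
W=W[(abs(W[:,0]-476)<45)&(abs(W[:,1]-199)<45)&(W[:,2]>14)&(W[:,2]<38)]; print(len(W),W.min(0).round(),W.max(0).round(),np.median(W,0).round())
E
```

```text
t 18.78 pos [472.6 201.2 180.2] [-180.   -0.  -26.] F [-0.4  0.1 -0.3] lantern x,y -256.9 149.5 footz 38.2
270 [454. 177.  14.] [505. 228.  38.] [475. 208.  33.]
```

The cup stands on the coaster and the hook is slack, with its tip below the bar. Withdrawing along -x slowly.

Call:
drive_tool([
  [[8,-0.015,0,0,0,0,0],[8,-0.03,0,0,0,0,0],[8,-0.045,0,0,0,0,0],[8,-0.06,0,0,0,0,0]],
])

```text
time: 19.22
position: [467.0, 203.9, 180.3]
tool_rot: [-180.0, -0.0, -26.0]
ft_force: [-0.4, 0.4, -0.9]
width: 16.9
grasp_force: 59.0
```

Call:
drive_tool([
  [[8,-0.015,0,0,0,0,0],[8,-0.03,0,0,0,0,0],[8,-0.045,0,0,0,0,0],[8,-0.06,0,0,0,0,0]],
])

```text
time: 19.55
position: [461.7, 206.5, 180.3]
tool_rot: [-180.0, -0.0, -26.0]
ft_force: [0.6, 0.3, -1.2]
width: 17.4
grasp_force: 59.0
```

Call:
drive_tool([
  [[8,-0.02,0,0,0,0,0],[8,-0.05,0,0,0,0,0],[8,-0.08,0,0,0,0,0],[8,-0.12,0,0,0,0,0],[8,-0.16,0,0,0,0,0]],
])

```text
time: 19.97
position: [447.0, 213.6, 180.3]
tool_rot: [-180.0, 0.0, -26.0]
ft_force: [1.1, 0.4, -1.4]
width: 16.9
grasp_force: 59.0
```

```bash
python3 where.py; python3 - <<'E'
from h import *
C=cams(); s=C["side"]; Q=cloud(s); pickle.dump(C,open("c7.pkl","wb"))
u,v=proj(s,[476,199,25]).astype(int); W=Q[v-40:v+50,u-30:u+30].reshape(-1,3)
W=W[(abs(W[:,0]-476)<45)&(abs(W[:,1]-199)<45)&(W[:,2]>14)&(W[:,2]<38)]; print(len(W),W.min(0).round(),W.max(0).round(),np.median(W,0).round())
E
```

```text
t 19.97 pos [447.  213.6 180.3] [-180.    0.  -26.] F [ 1.1  0.4 -1.4] lantern x,y -285.4 149.5 footz 38.3
271 [455. 176.  14.] [504. 226.  37.] [478. 207.  33.]
```

Unhooked and clear; the cup hasn't moved. Lifting, turning back to yaw 19° and returning to the front of the stand.

Call:
drive_tool([
  [[8,0,0,-0.1,0,0,0],[8,0,0,-0.25,0,0,0],[8,0,0,-0.45,0,0,0],[8,0,0,-0.65,0,0,0],[8,0,0,-0.7,0,0,0]],
])

```text
time: 20.48
position: [449.4, 213.8, 254.8]
tool_rot: [-179.8, -0.3, -26.0]
ft_force: [-0.2, -0.4, -0.2]
width: 17.0
grasp_force: 59.2
```

Call:
drive_tool([
  [[8,0.088,0.18,0,0,0,-0.14],[8,0.176,0.36,0,0,0,-0.28],[8,0.264,0.54,0,0,0,-0.42],[8,0.352,0.72,0,0,0,-0.56],[8,0.438,0.9,0,0,0,-0.7]],
])

```text
time: 20.9
position: [447.1, 112.4, 250.1]
tool_rot: [180.0, 0.0, 5.8]
ft_force: [0.3, -1.2, -0.5]
width: 17.3
grasp_force: 59.2
```

Call:
drive_tool([
  [[8,0,0,0,0,0,-0.14],[8,0,0,0,0,0,-0.3],[8,0,0,0,0,0,-0.3],[8,0,0,0,0,0,-0.3]],
])

```text
time: 21.23
position: [447.3, 113.3, 250.1]
tool_rot: [-180.0, 0.0, 18.8]
ft_force: [0.9, 0.3, -0.3]
width: 17.3
grasp_force: 59.2
```

Call:
drive_tool([
  [[8,-0.07,0.237,0,0,0,0],[8,-0.142,0.474,0,0,0,0],[8,-0.212,0.71,0,0,0,0],[8,-0.283,0.947,0,0,0,0]],
])

```text
time: 21.57
position: [451.3, 14.0, 250.2]
tool_rot: [180.0, -0.0, 18.9]
ft_force: [0.5, -0.1, -0.3]
width: 17.3
grasp_force: 59.3
```

Call:
drive_tool([
  [[8,-0.07,0.237,0,0,0,0],[8,-0.142,0.474,0,0,0,0],[8,-0.212,0.71,0,0,0,0],[8,-0.283,0.947,0,0,0,0]],
])

```text
time: 21.9
position: [455.4, -85.1, 250.3]
tool_rot: [180.0, -0.0, 18.9]
ft_force: [0.5, -0.4, -1.2]
width: 17.0
grasp_force: 59.3
```

Call:
drive_tool([
  [[8,-0.07,0.237,0,0,0,0],[8,-0.142,0.474,0,0,0,0],[8,-0.212,0.71,0,0,0,0],[8,-0.283,0.947,0,0,0,0]],
])

```text
time: 22.23
position: [459.5, -183.9, 250.2]
tool_rot: [-180.0, 0.0, 18.8]
ft_force: [0.1, 0.3, -0.9]
width: 17.2
grasp_force: 59.3
```

Call:
drive_tool([
  [[8,-0.07,0.237,0,0,0,0],[8,-0.142,0.474,0,0,0,0],[8,-0.212,0.71,0,0,0,0],[8,-0.283,0.947,0,0,0,0],[8,-0.283,0.947,0,0,0,0]],
])

```text
time: 22.65
position: [463.6, -285.0, 250.2]
tool_rot: [179.9, 0.0, 18.7]
ft_force: [0.5, -0.4, -0.7]
width: 17.0
grasp_force: 59.3
```

```bash
cat > st.py <<'E'
from h import *
o=readout.observe(); p=o["position"]; A=np.radians(o["tool_rot"][2]); d=np.array([543.8,-254.0,180.3])-p
print("t",round(o["time"],2),p.round(2),o["tool_rot"].round(2),"F",o["ft_force"].round(1),"to seat: tool x",round(d[0]*np.cos(A)+d[1]*np.sin(A),1),"y",round(d[0]*np.sin(A)-d[1]*np.cos(A),1),"z",round(-d[2],1))
E
python3 st.py
```

```text
t 22.65 [ 463.57 -285.02  250.16] [1.7992e+02 3.0000e-02 1.8670e+01] F [ 0.5 -0.4 -0.7] to seat: tool x 85.9 y -3.7 z 69.9
```

Call:
drive_tool([
  [[8,0,-0.03,0.15,0,0,0],[8,0,-0.03,0.35,0,0,0],[8,0,-0.03,0.55,0,0,0],[8,0,-0.03,0.68,0,0,0],[8,0,-0.03,0.68,0,0,0]],
])

```text
time: 23.07
position: [461.1, -276.8, 178.7]
tool_rot: [-179.7, 0.2, 18.9]
ft_force: [-0.3, 0.6, -1.2]
width: 17.2
grasp_force: 59.3
```

Call:
drive_tool([
  [[8,0,0,0,0,0,0],[8,0,0,0,0,0,0],[8,0,0,0,0,0,0]],
])

```text
time: 23.32
position: [463.4, -279.3, 183.9]
tool_rot: [179.9, -0.1, 19.0]
ft_force: [-0.1, -0.2, -0.9]
width: 17.5
grasp_force: 59.3
```

```bash
python3 st.py
```

```text
t 23.32 [ 463.4  -279.35  183.92] [ 1.7986e+02 -8.0000e-02  1.8990e+01] F [-0.1 -0.2 -0.9] to seat: tool x 84.3 y 2.2 z 3.6
```

Call:
drive_tool([
  [[8,0,0.02,0,0,0,0],[8,0,0.02,0,0,0,0],[8,0,0.02,0,0,0,0],[8,0,0.02,0,0,0,0]],
])

```text
time: 23.65
position: [463.4, -280.9, 182.6]
tool_rot: [180.0, -0.0, 19.0]
ft_force: [-0.1, -0.3, -1.1]
width: 17.1
grasp_force: 59.3
```

```bash
python3 st.py
```

```text
t 23.65 [ 463.36 -280.86  182.59] [ 1.7998e+02 -1.0000e-02  1.8990e+01] F [-0.1 -0.3 -1.1] to seat: tool x 84.8 y 0.8 z 2.3
```

Call:
drive_tool([
  [[8,0.1,0.008,0,0,0,0],[8,0.22,0.008,0,0,0,0],[8,0.34,0.008,0,0,0,0],[8,0.44,0.008,0,0,0,0],[8,0.5,0.008,0,0,0,0]],
])

```text
time: 24.07
position: [512.5, -264.4, 182.2]
tool_rot: [180.0, -0.0, 19.1]
ft_force: [0.7, -0.3, -1.0]
width: 17.3
grasp_force: 59.3
```

Call:
drive_tool([
  [[8,0.08,0,0,0,0,0],[8,0.16,0,0,0,0,0],[8,0.24,0,0,0,0,0],[8,0.3,0,0,0,0,0],[8,0.345,0,0,0,0,0]],
])

```text
time: 24.48
position: [544.1, -253.7, 182.3]
tool_rot: [180.0, -0.0, 19.0]
ft_force: [-0.8, -0.5, -1.2]
width: 17.4
grasp_force: 59.3
```

Call:
drive_tool([
  [[8,0,0,0,0,0,0],[8,0,0,0,0,0,0],[8,0,0,0,0,0,0]],
])

```text
time: 24.73
position: [543.2, -254.0, 182.2]
tool_rot: [-180.0, 0.0, 19.0]
ft_force: [-0.4, -0.1, -1.0]
width: 17.4
grasp_force: 59.3
```

```bash
python3 st.py
```

```text
t 24.73 [ 543.19 -254.03  182.22] [-1.7999e+02  2.0000e-02  1.8990e+01] F [-0.4 -0.1 -1. ] to seat: tool x 0.6 y 0.2 z 1.9
```

Call:
drive_tool([
  [[8,0.005,0,0.02,0,0,0],[8,0.005,0,0.05,0,0,0],[8,0.005,0,0.08,0,0,0],[8,0.005,0,0.1,0,0,0],[8,0.005,0,0.1,0,0,0]],
])

```text
time: 25.15
position: [543.4, -253.6, 171.4]
tool_rot: [-179.9, 0.1, 19.0]
ft_force: [-0.3, -0.4, -0.3]
width: 17.1
grasp_force: 59.3
```

Call:
drive_tool([
  [[8,0,0,0.01,0,0,0],[8,0,0,0.015,0,0,0],[8,0,0,0.015,0,0,0]],
])

```text
time: 25.4
position: [543.9, -253.8, 170.7]
tool_rot: [-180.0, 0.0, 19.0]
ft_force: [0.1, -0.8, -1.1]
width: 17.3
grasp_force: 59.3
```

Call:
drive_tool([
  [[8,0,0,0.01,0,0,0],[8,0,0,0.015,0,0,0],[8,0,0,0.015,0,0,0]],
])

```text
time: 25.65
position: [544.1, -253.9, 170.1]
tool_rot: [180.0, -0.0, 19.0]
ft_force: [-1.9, 1.3, 4.4]
width: 17.4
grasp_force: 59.9
```

```bash
python3 st.py
```

```text
t 25.65 [ 544.12 -253.9   170.13] [ 1.7997e+02 -2.0000e-02  1.9000e+01] F [-1.9  1.3  4.4] to seat: tool x -0.3 y -0.0 z -10.2
```

The collar touches at TCP z 170.1, the same height as at the start, so it's seated. Releasing gently.

Call:
drive_tool([
  [[18,0,0,0,0,0,0],[19,0,0,0,0,0,0],[21,0,0,0,0,0,0],[25,0,0,0,0,0,0],[32,0,0,0,0,0,0]],
], newtons=20)

```text
time: 26.07
position: [543.8, -253.8, 169.0]
tool_rot: [-180.0, 0.0, 19.0]
ft_force: [-0.1, -0.3, 0.2]
width: 31.6
grasp_force: 0.0
```

Call:
drive_tool([
  [[40,0,0,0,0,0,0],[50,0,0,0,0,0,0],[60,0,0,0,0,0,0],[70,0,0,0,0,0,0],[70,0,0,0,0,0,0]],
])

```text
time: 26.48
position: [543.9, -253.8, 169.3]
tool_rot: [-180.0, -0.0, 19.0]
ft_force: [-0.6, 0.5, -0.4]
width: 70.1
grasp_force: 0.0
```

Call:
drive_tool([
  [[70,0,0,-0.1,0,0,0],[70,0,0,-0.3,0,0,0],[70,0,0,-0.5,0,0,0],[70,0,0,-0.7,0,0,0],[70,0,0,-0.9,0,0,0]],
])

```text
time: 26.9
position: [544.0, -253.8, 261.2]
tool_rot: [180.0, -0.0, 19.0]
ft_force: [0.1, -0.2, -0.6]
width: 69.7
grasp_force: 0.0
```

Call:
drive_tool([
  [[70,-0.2,0,0,0,0,0],[70,-0.5,0,0,0,0,0],[70,-0.8,0,0,0,0,0],[70,-1,0,0,0,0,0],[70,-1,0,0,0,0,0]],
])

```text
time: 27.32
position: [447.1, -287.3, 260.2]
tool_rot: [179.9, 0.0, 18.8]
ft_force: [0.4, -0.1, 0.6]
width: 70.1
grasp_force: 0.0
```

Call:
drive_tool([
  [[70,0,0,0,0,0,0],[70,0,0,0,0,0,0],[70,0,0,0,0,0,0],[70,0,0,0,0,0,0]],
])

```text
time: 27.65
position: [450.1, -286.0, 259.4]
tool_rot: [-180.0, -0.0, 19.1]
ft_force: [-0.1, 0.4, 1.2]
width: 70.0
grasp_force: 0.0
```

```bash
python3 st.py; python3 - <<'E'
from h import *
C=cams(); pickle.dump(C,open("c9.pkl","wb")); s=C["side"]; t=C["top"]
a=cv2.resize(s["img"][160:250,335:405,::-1],(350,450),interpolation=cv2.INTER_CUBIC)
b=cv2.resize(s["img"][295:385,280:370,::-1],(450,450),interpolation=cv2.INTER_CUBIC)
cv2.imwrite("pics/end.png",np.hstack([a,b]))
Q=cloud(s); W=Q[295:385,280:370].reshape(-1,3); W=W[(abs(W[:,0]-476)<45)&(abs(W[:,1]-199)<45)&(W[:,2]>14)&(W[:,2]<38)]; print(W.min(0).round(),W.max(0).round())
C0=pickle.load(open("c0.pkl","rb"))
d=cv2.absdiff(s["img"],C0["side"]["img"]).max(2)[150:250,335:405]; print("stand diff px",(d>40).sum())
E
```

```text
t 27.65 [ 450.06 -286.03  259.38] [-1.800e+02 -1.000e-02  1.906e+01] F [-0.1  0.4  1.2] to seat: tool x 99.1 y 0.3 z 79.1
[453. 174.  14.] [504. 228.  38.]
stand diff px 21
```

View pics/end.png

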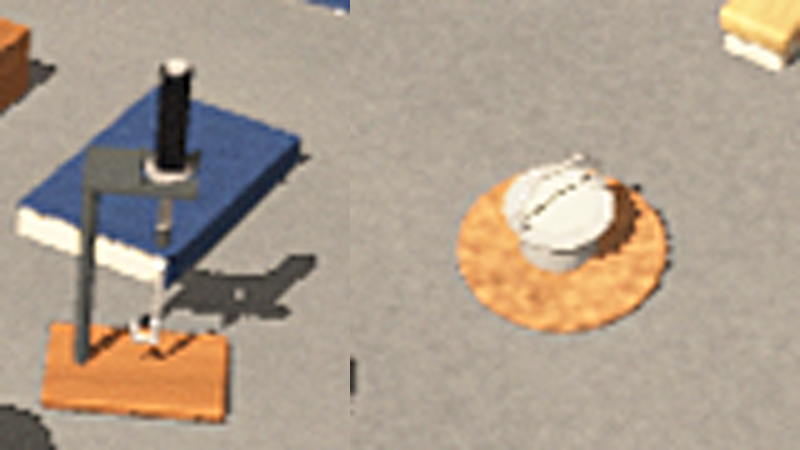

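The rod hangs upright in the fork with its collar on the plate, and the cup stands upright near the coaster's centre. The gripper is clear of everything, so I'm handing in.

```bash
python3 -c "
from plant import job
print(job.hand_in())"
```

```text
the job is handed in; nothing more can be done
None
```

I lifted the cup out of the lantern with the hook, set it upright near the middle of the coaster and unhooked it, hung the rod back in its fork, and handed the job in at about 28 s; no score came back.

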